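# Bring the filter carrier round the bend and rack the filter

## Robot

A 7-joint arm with a two-finger parallel gripper is mounted at the origin on the work surface. World frame = base frame: x ahead of the robot, y to its left, z up, the work surface at z = 0. Lengths are in m, angles in rad, forces in N, time in s.
With the tool pointing down it reaches from about 0.4 to 0.85 m from the base axis. Payload 4.5 kg.
Tool frame: the origin (TCP) lies midway between the tips of the shut fingers; the grasp point (between the pads) lies 19 mm behind it (bot.grip_point_offset is the distance from the TCP to the grasp point, in m); z points along the fingers, y is the line along which they close (so a half turn about z gives the same grasp; the last joint's range is limited). The gripper opens to 85 mm and grips with 20 to 120 N. Pads are 22 mm wide; open, the fingers measure 114 mm over their backs; the gripper's body (76 mm by 85 mm) begins 54 mm behind the grasp point. The pads swing forward as they close: fully open they stand 13 mm farther back than shut.
Start: joints at [1.363, 0.689, -0.195, 1.565, 0.157, 0.902, -0.215], TCP at [0.15, -0.607, 0.196] pointing down, gripper open.
Joint ranges: [-3.01, 3.01], [-0.46, 2.08], [-1.47, 1.51], [0.13, 2.56], [-1, 4.14], [0.04, 2.09], [-2.66, 2.66]. Speed limits (rad/s): [2.57, 2.57, 3.14, 3.14, 3.14, 3.14, 3.14].

## Interface

Orientations are given as [roll, pitch, yaw] about the fixed x, y, z axes, in that order (R = Rz(yaw) Ry(pitch) Rx(roll)).
In Python, from station import bot, eyes gives the robot as it stands. Calls block until the motion is done:
- bot.reach(position, orientation): joint-space move of the TCP to a pose.
- bot.line_to(position, rot=None, max_speed=0.15, guard=None): straight line of the TCP; rot=None keeps the orientation; max_speed is the mean speed in m/s. With guard (N) it stops when the force on the tool has changed by that much, and returns True; else False.
- bot.move_joints(angles): joint-space move.
- bot.grip(opening, f_grip=None): finger opening in m; f_grip is the grip in N (None keeps the last); returns when the fingers have stopped.
- bot.hold(seconds).
- bot.inverse_kinematics(position, orientation): joint angles nearest the present ones, or None.
- eyes.capture(name): name is "side" or "top"; returns a dict with "pixels" (420x560x3 uint8, red, green, blue), "K" (3x3 intrinsics, pixels), "dist" ([k1, k2, p1, p2, k3] as OpenCV has them; the pictures are not rectified), "R" (3x3) and "t" (3): a world point X has camera coordinates R X + t. Camera axes: x right, y down, z forward; pixel columns grow to the right and rows downward; lengths in m; the calibration is good to about 2 mm. A picture is of the moment at which its call begins. There is no depth.
A pose or a line that the arm cannot do raises bot.Unreachable and nothing moves.
- bot.hand_in(): hands the job in; it is judged then, once.
Readings, each from a call of its own:
- bot.get_t(): time.
- bot.get_joint_pos(): joint angles.
- bot.get_qvel(): joint speeds.
- bot.get_joint_efforts(): joint torques, N m.
- bot.get_tool_pos(): TCP position.
- bot.get_orientation(): TCP orientation.
- bot.get_force(): force on the tool from outside, world axes, zero at the start.
- bot.get_ft_torque(): the same for the moment, N m.
- bot.get_width(): finger opening in m.
- bot.get_grip_force(): force on a finger pad.
Only numpy, scipy, OpenCV 4.12 (cv2) and the standard library are available. Lean on these libraries where they do the work, as an engineer would, in place of code of your own. Each camera call takes 0.05 s, during which the arm holds its last target. There are 200 camera calls.

## Task

Slide the blue carrier, with the amber filter riding on it, along its track round the bend until it is fully home against the red end stop, keeping the carrier down in the track. Then lift the amber filter off and stack it squarely on top of the green filter on the sloping rack, flat on it and touching the backstop at the low end; lay it down gently without dropping it, leave the green filter and the carrier in their places, let go, and do not disturb the brass lens ring or the yellow screw tray.

Things in the scene. Friction and masses are not known exactly. Their poses are not given: they have to be found in the camera images.
- track: fixed L-shaped slide track; origin on the bench, z up. Grey base plate 250 (x) by 320 (y) by 8 mm. Channel 40 mm wide, floor 8 mm above the bench, between aluminium walls 6 mm thick whose tops are 26 mm above the bench. First leg of the centreline: along +y at x = -85 mm, from the closed end at y = -165 mm to y = 10 mm, where the bend begins
- track_bend (a point): centre of the track's bend, at (15, 10, 26) mm in the track frame, axes as the track's. The centreline goes round it at 100 mm radius, a quarter turn from heading +y at (-85, 10) mm to heading +x at (15, 110) mm, then straight along +x at y = 110 mm to the face of the red end stop at x = 115 mm (26 mm high). The carrier travels from the first leg to the red stop
- track_home (a point): fixed point of the track, at (77, 110, 42) mm in the track frame, axes as the track's: where the amber filter's centre is when it rides on the carrier fully home at the red stop (the carrier's x axis then lies along this x axis)
- carrier_seat (a point): on the loose carrier (0.35 to 0.7 kg): centre of the riding amber filter, 34 mm above the carrier's underside; x forward (direction of travel), z up. Blue deck 40 mm wide, from 60 mm behind to 41 mm ahead of this point, top 38 mm above the bench, with a lip 5 mm high across each end of the filter (2 mm play), none at its sides. It slides easily, stays where left
- carrier_post (a point): middle of the carrier's orange push post: upright, 16 mm across, 52 mm behind the seat, from 38 to 83 mm above the bench (this point 58 mm); axes as the carrier's. The carrier stands on two slippery white guide rollers of 36 mm diameter (2 mm play each side in the channel), one under the post, one 72 mm ahead, so the post follows the channel's centreline; push it from behind
- filter_center (a point): centre of the loose amber glass filter in a black frame: plate 70 mm long (x), 54 mm wide (y), 8 mm thick (z), 70 g. It starts flat on the carrier, length along it, and overhangs the 40 mm deck by 7 mm each side, so it can be gripped across its width. Under the overhang is free space down to the wall tops (26 mm above the bench, out to 26 mm from the centreline) or base plate
- rack_bed: lime-green sloping bed of the fixed rack (left or right of the track), 40 mm wide, 90 mm long, rising 25 degrees away from the robot. Origin: middle of its low end at the backstop's face, 50 mm above the bench; x up the slope, y across, z square to the bed. Backstop lip at x = 0, 24 mm high, 46 mm wide, 6 mm thick. Beside the bed: free down to the rack's foot (10 mm high, 100 mm wide)
- stored_center (a point): centre of the loose green glass filter in a black frame lying on the rack bed against the backstop: 70 mm long (x, up the slope), 40 mm wide, 8 mm thick. The amber filter stacked on it and touching the backstop has its centre at about (35, 0, 12) mm in the rack bed's frame
- lens_ring: bystander: loose brass ring, 48 mm diameter, 12 mm high, lying on the track's base plate inside the bend; origin at its underside
- screw_tray: bystander: yellow divided screw tray, fixed to the bench, 110 x 100 x 35 mm high, on the other side of the track from the rack; origin at its underside
Mind the look-alikes: they are no part of the job. Of the things that look like the part that bears rack_bed, take the one that is farthest to the robot's right at the start.

How it is judged:
By the outcome, as a careful person would: the job done as asked, in the order asked, and still so for the second after the job is handed in, with the robot touching nothing.
It also fails if it takes over 69 s, if anything falls off the work surface, if the arm or the gripper's body presses on something with over 40 N, if the wrist force passes 120 N, or if a joint passes its speed limit or range.

## Working session

There is one attempt and no reset: what is moved stays moved. The work goes in short steps, each a Python script; the robot and the scene stay as the last script left them, time stands still between calls to the robot, and variables do not carry over. Pictures are saved under pics/ and viewed, at most 10 in all, crops included, and the job is handed in when it is done.

```bash
ls; mkdir -p pics
python3 - <<'E'
from station import bot, eyes
import cv2, numpy as np, pickle
d={}
for n in ("side","top"):
    c=eyes.capture(n); d[n]=c
    cv2.imwrite(f"pics/{n}0.png",c["pixels"][:,:,::-1])
    print(n,c["K"].tolist(),c["dist"],(-c["R"].T@c["t"]).round(3),c["R"].round(3).tolist())
pickle.dump(d,open("c0.pkl","wb"))
print(bot.get_t(),bot.get_tool_pos(),bot.get_orientation())
E
```

```text
pics
side [[527.4869789502386, 0.0, 278.34914973882445], [0.0, 527.4869789502386, 210.40546635706795], [0.0, 0.0, 1.0]] [-0.06543065  0.          0.          0.          0.        ] [0.139 1.057 1.136] [[-0.952, -0.305, -0.012], [-0.214, 0.697, -0.684], [0.217, -0.649, -0.729]]
top [[393.38430494177675, 0.0, 278.5717541349461], [0.0, 393.38430494177675, 211.9168982181965], [0.0, 0.0, 1.0]] [-0.0783541  0.         0.         0.         0.       ] [0.313 0.117 1.051] [[0.002, -1.0, 0.005], [-0.99, -0.002, -0.14], [0.14, -0.004, -0.99]]
0.1 [ 0.14945304 -0.60618827  0.1956312 ] [-3.13985592e+00  1.23990746e-04  2.41908563e-01]
```

View pics/top0.png

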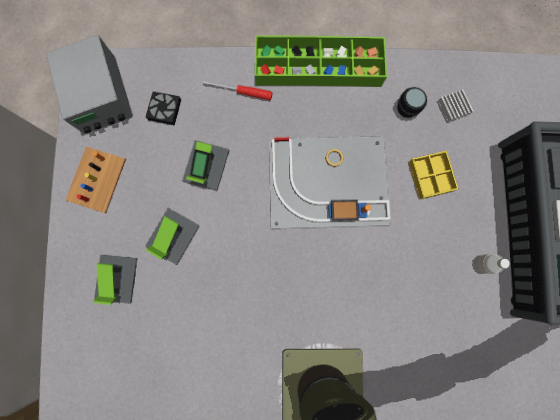

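View pics/side0.png

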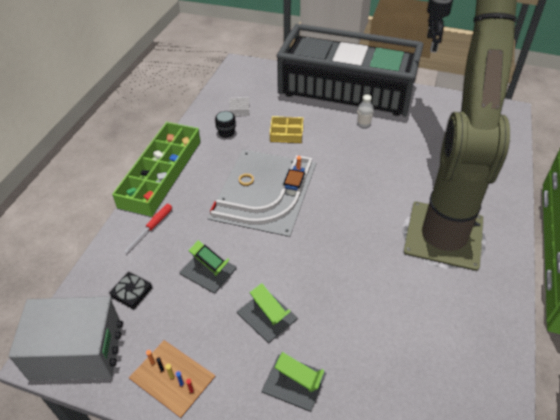

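```bash
cat > h.py <<'E'
import cv2, numpy as np, pickle
def rays(c,px):
    u=cv2.undistortPoints(np.asarray(px,float).reshape(-1,1,2),c["K"],c["dist"]).reshape(-1,2)
    return -c["R"].T@c["t"], np.c_[u,np.ones(len(u))]@c["R"]
def plane(c,px,z):
    o,d=rays(c,px); return o+d*((z-o[2])/d[:,2])[:,None]
def proj(c,X):
    return cv2.projectPoints(np.asarray(X,float).reshape(-1,1,3),cv2.Rodrigues(c["R"])[0],c["t"],c["K"],c["dist"])[0].reshape(-1,2)
def tri(c1,p1,c2,p2):
    o1,d1=rays(c1,[p1]);o2,d2=rays(c2,[p2]);d1=d1[0];d2=d2[0]
    s=np.linalg.lstsq(np.c_[d1,-d2],o2-o1,rcond=None)[0]
    a=o1+s[0]*d1;b=o2+s[1]*d2; return (a+b)/2,np.linalg.norm(a-b)
def blobs(c,lo,hi,roi,mn=8):
    """hsv range inside roi (x0,y0,x1,y1): list of (area, centroid, contour)"""
    h=cv2.cvtColor(c["pixels"],cv2.COLOR_RGB2HSV); m=cv2.inRange(h,np.array(lo),np.array(hi))
    k=np.zeros_like(m); x0,y0,x1,y1=roi; k[y0:y1,x0:x1]=m[y0:y1,x0:x1]
    n,l,s,ce=cv2.connectedComponentsWithStats(k)
    return sorted([(int(s[i,4]),ce[i].round(1),s[i,:4],(l==i).astype(np.uint8)) for i in range(1,n) if s[i,4]>=mn],key=lambda t:-t[0])
E
python3 - <<'E'
from h import *
d=pickle.load(open("c0.pkl","rb"))
T,S=d["top"]["pixels"],d["side"]["pixels"]
a=cv2.resize(T[128:235,180:400],None,fx=3.6,fy=3.6,interpolation=cv2.INTER_CUBIC)[:,:792]
a=cv2.resize(T[130:235,180:395],(800,391),interpolation=cv2.INTER_CUBIC)
b=cv2.resize(S[145:295,175:325],(205*1,205),interpolation=cv2.INTER_CUBIC)
b=cv2.resize(S[225:295,175:315],(400,200),interpolation=cv2.INTER_CUBIC)
e=cv2.resize(S[145:215,205:325],(343,200),interpolation=cv2.INTER_CUBIC)
o=np.zeros((595,800,3),np.uint8);o[:391]=a;o[395:595,:400]=b;o[395:595,405:748]=e
cv2.imwrite("pics/crop1.png",o[:,:,::-1])
for n,roi in(("top",(180,120,400,240)),("side",(170,140,330,300))):
  for nm,lo,hi in(("lime",(35,120,60),(60,255,255)),("orange",(5,180,150),(16,255,255)),("amber",(8,100,60),(22,220,220)),("red",(0,150,80),(4,255,255)),("blue",(100,100,40),(125,255,255)),("white",(0,0,215),(180,40,255)),("dgreen",(61,60,20),(90,255,255))):
    print(n,nm,[(x[0],x[1].tolist(),x[2].tolist()) for x in blobs(d[n],lo,hi,roi)[:4]])
E
```

```text
top lime [(128, [203.4, 147.0], [196, 142, 16, 11]), (94, [196.3, 179.0], [186, 175, 21, 9])]
top orange []
top amber [(360, [344.7, 209.6], [334, 202, 23, 17]), (100, [334.1, 157.5], [326, 149, 17, 17]), (47, [366.2, 207.8], [362, 204, 9, 8])]
top red [(28, [281.5, 138.5], [275, 138, 14, 2])]
top blue [(86, [361.5, 210.1], [358, 203, 9, 15]), (33, [329.7, 211.2], [329, 204, 3, 14])]
top white [(126, [281.7, 184.3], [272, 140, 44, 80]), (101, [294.8, 174.5], [290, 140, 28, 63]), (21, [377.0, 201.0], [367, 201, 21, 1]), (13, [382.9, 217.9], [377, 217, 12, 2])]
top dgreen [(277, [199.2, 163.9], [192, 152, 15, 25])]
side lime [(636, [180.4, 155.9], [170, 140, 30, 47]), (213, [261.2, 293.7], [251, 285, 24, 15]), (93, [196.0, 248.2], [190, 242, 13, 15]), (60, [220.0, 267.3], [214, 260, 14, 15])]
side orange []
side amber [(211, [293.8, 177.5], [285, 170, 19, 16]), (37, [298.4, 162.2], [297, 158, 4, 11]), (26, [246.0, 175.7], [240, 174, 13, 5]), (22, [246.2, 183.0], [240, 180, 13, 5])]
side red [(8, [213.5, 206.0], [212, 204, 4, 5])]
side blue [(41, [290.7, 186.9], [285, 185, 12, 5]), (39, [173.1, 157.1], [170, 154, 8, 7])]
side white []
side dgreen [(274, [209.5, 257.2], [198, 246, 24, 23]), (11, [175.9, 157.7], [173, 154, 6, 8])]
```

View pics/crop1.png

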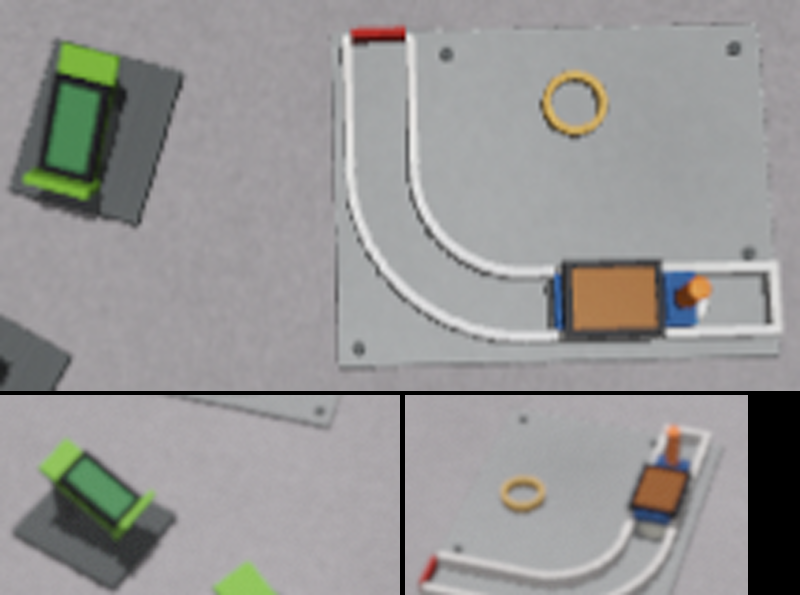

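```bash
cat > m1.py <<'E'
from h import *
from scipy.optimize import least_squares
d=pickle.load(open("c0.pkl","rb")); T,S=d["top"],d["side"]
g=cv2.cvtColor(T["pixels"],cv2.COLOR_RGB2GRAY).astype(float)
w=np.clip(g-195,0,None)
def cen(r0,r1,c0,c1,axis):
    out=[]
    for i in (range(r0,r1) if axis==0 else range(c0,c1)):
        v=w[i,c0:c1] if axis==0 else w[r0:r1,i]
        if v.sum()<20: continue
        m=(v*np.arange(len(v))).sum()/v.sum()
        out.append((c0+m,i) if axis==0 else (i,r0+m))
    return plane(T,out,.026)[:,:2] if out else np.zeros((0,2))
segs=[(cen(143,174,269,280,0),1,.133),(cen(143,174,285,297,0),1,.087),(cen(197,205,366,385,1),0,-.062),(cen(214,222,314,326,1),0,-.108),(cen(214,222,368,385,1),0,-.108)]
def res(p):
    c,s=np.cos(p[2]),np.sin(p[2]);R=np.array([[c,-s],[s,c]])
    return np.concatenate([((P-p[:2])@R)[:,k]-v for P,k,v in segs])
r=least_squares(res,[.55,.05,0],loss="soft_l1",f_scale=.002)
print("track",r.x,[ (len(P),round(float(np.mean(x))*1e3,2)) for (P,_,_),x in zip(segs,np.split(r.fun,np.cumsum([len(s[0]) for s in segs])[:-1]))])
p=r.x;c,s=np.cos(p[2]),np.sin(p[2]);R=np.array([[c,-s],[s,c]])
tr=lambda X:(np.asarray(X)-p[:2])@R
print("plate corners",tr(plane(T,[[180+x/3.72,130+y/3.72] for x,y in((333,35),(757,24),(340,368),(779,357))],.008)[:,:2]).round(3).tolist())
print("red stop top",tr(plane(T,[(281.5,138.5)],.026)[:,:2]))
A=tri(T,(344.7,209.6),S,(293.8,177.5)); print("amber",A, tr(A[0][:2]), tr(plane(T,[(344.7,209.6)],.046)[:,:2]))
print("ring",tr(plane(T,[(334.1,157.5)],.02)[:,:2]))
G=tri(T,(199.2,163.9),S,(209.5,257.2)); print("green",G, "topcast",plane(T,[(199.2,163.9)],.072),"sidecast",plane(S,[(209.5,257.2)],.072))
for nm,c,lp,bp in(("top",T,(196.3,179.0),(203.4,147.0)),("side",S,(220,267.3),(196,248.2))):
    a=plane(c,[lp],.0705)[0];b=plane(c,[bp],.0838)[0]
    print(nm,"lip",a,"hi",b,"yaw",np.arctan2(*(b-a)[[1,0]]),np.linalg.norm((b-a)[:2]))
m=blobs(T,(61,60,20),(90,255,255),(180,120,400,240))[0][3]
bx=cv2.boxPoints(cv2.minAreaRect(np.argwhere(m)[:,::-1].astype(np.float32))); print(bx.tolist())
bx=bx[np.argsort(bx[:,1])]; print("glass ends", plane(T,[bx[:2].mean(0)],.072+.012),plane(T,[bx[2:].mean(0)],.072-.012))
E
python3 m1.py
```

```text
track [ 0.54561247 -0.00806454  0.02517535] [(31, -0.07), (31, 0.08), (18, 0.02), (12, -0.14), (17, 0.16)]
plate corners [[0.119, 0.142], [0.122, -0.174], [-0.128, 0.142], [-0.128, -0.174]]
red stop top [[0.11525452 0.10966602]]
amber (array([ 0.46137004, -0.0597046 ,  0.04211488]), np.float64(7.59504817519493e-05)) [-0.08551565 -0.04950309] [[-0.08603309 -0.04880517]]
ring [[ 0.06084927 -0.03158428]]
green (array([0.57536375, 0.31665069, 0.06908871]), np.float64(0.00010215177857796915)) topcast [[0.57463691 0.31606758 0.072     ]] sidecast [[0.57411865 0.31867346 0.072     ]]
top lip [0.53534365 0.32250687 0.0705    ] hi [0.615904   0.30441412 0.0838    ] yaw -0.2209206731725767 0.08256704180728318
side lip [0.53677964 0.33964016 0.0705    ] hi [0.61402896 0.31005957 0.0838    ] yaw -0.3656992883571577 0.0827192212527546
[[191.28799438476562, 174.41600036621094], [195.47998046875, 151.36000061035156], [207.18399047851562, 153.4879913330078], [202.99200439453125, 176.5439910888672]]
glass ends [[0.60151717 0.30919222 0.084     ]] [[0.54703599 0.32284426 0.06      ]]
```

```bash
cat > m2.py <<'E'
from h import *
d=pickle.load(open("c0.pkl","rb")); T,S=d["top"],d["side"]
C=np.array([.5754,.3167,.0705])
def onplane(c,px,P0,n):
    o,dd=rays(c,px); return o+dd*(((P0-o)@n)/(dd@n))[:,None]
def rackR(yaw,t=np.radians(25)):
    x=np.array([np.cos(t)*np.cos(yaw),np.cos(t)*np.sin(yaw),np.sin(t)]);y=np.array([-np.sin(yaw),np.cos(yaw),0]);return np.c_[x,y,np.cross(x,y)]
if __name__=="__main__":
  for nm,c,roi in(("top",T,(185,130,235,195)),("side",S,(180,230,240,290))):
    m=blobs(c,(61,60,20),(90,255,255),roi)[0][3]; px=np.argwhere(m)[:,::-1]; yaw=-.25
    for _ in range(8):
        R=rackR(yaw); q=(onplane(c,px,C,R[:,2])-C)@R
        w,v=np.linalg.eigh(np.cov(q[:,:2].T)); a=v[:,1]*np.sign(v[0,1]); yaw+=np.arctan2(a[1],a[0])*.8
    print(nm,"glass yaw",yaw,"mean",(C+R@q.mean(0)).round(4),"size",np.sqrt(12*w))
    # lime pieces: cast onto planes
    for b in blobs(c,(35,120,60),(60,255,255),roi)[:2]:
        print("  lime",b[0],b[1])
  g=cv2.cvtColor(T["pixels"],cv2.COLOR_RGB2HSV); v=g[:,:,2]; m=((v<115)).astype(np.uint8)
  fr=[]; 
  for r in range(155,185):
    row=v[r,205:240].astype(float); k=[i for i in range(2,34) if row[i-1]<125<=row[i]]
    if k: i=k[-1]; fr.append((205+i-1+(125-row[i-1])/(row[i]-row[i-1]),r))
  fr=np.array(fr); P=plane(T,fr,.010)
  vx=cv2.fitLine(P[:,:2].astype(np.float32),cv2.DIST_HUBER,0,.01,.01).ravel(); print("foot right edge yaw",np.arctan(vx[1]/vx[0]),vx, len(fr))
  n=np.array([-vx[1],vx[0]])*np.sign(vx[0]); print("dist from edge to glass centre",(C[:2]-vx[2:])@n, P[[0,-1]])
  K=plane(T,[[180+x/3.72,130+y/3.72] for x,y in((57,40),(182,73),(137,225),(10,190))],.010)[:,:2]; print("corners",K.round(4).tolist(),[np.linalg.norm(K[i]-K[i-1]).round(4) for i in range(4)],K.mean(0))
  print([np.arctan2(*(K[a]-K[b])[::-1]) for a,b in((0,3),(1,2))],[np.arctan2(*(K[a]-K[b])[::-1])-np.pi/2 for a,b in((0,1),(3,2))])
E
python3 m2.py
```

```text
top glass yaw -0.2657908303840251 mean [0.5749 0.3165 0.0703] size [0.03115852 0.06115988]
  lime 128 [203.4 147. ]
  lime 94 [196.3 179. ]
side glass yaw -0.2676486916341632 mean [0.5749 0.3174 0.0702] size [0.03258046 0.06082541]
  lime 93 [196.  248.2]
  lime 60 [220.  267.3]
foot right edge yaw -0.25817174 [ 0.9668584  -0.2553133   0.57560945  0.26204008] 30
dist from edge to glass centre 0.052794929157723505 [[0.61625795 0.25119245 0.01      ]
 [0.5352768  0.27363076 0.01      ]]
corners [[0.657, 0.3417], [0.6315, 0.2483], [0.5174, 0.2785], [0.5433, 0.3722]] [np.float64(0.1177), np.float64(0.0969), np.float64(0.118), np.float64(0.0972)] [0.58731181 0.31019418]
[np.float64(-0.26185361278030095), np.float64(-0.2592160786515699)] [np.float64(-0.2662820350692141), np.float64(-0.2699239958649333)]
```

```bash
cat > geo.py <<'E'
from h import *
from m2 import rackR
from scipy.spatial.transform import Rotation as Ro
TX,TY,TW=.54561,-.00806,.02518
def trk(x,y,z): c,s=np.cos(TW),np.sin(TW); return np.array([TX+c*x-s*y,TY+s*x+c*y,z])
RR=rackR(-.266); RO=np.array([.5743,.3168,.072])-RR@[.035,0,.008]
rk=lambda x,y,z: RO+RR@[x,y,z]
def down(yaw): return [np.pi,0,yaw]
RT=RR@np.diag([1,-1,-1]); RE=Ro.from_matrix(RT).as_euler("xyz")
def post(s):  # arc length from post start y=-.1015 -> (x,y,heading in track)
    l1=.1115; A=.1*np.pi/2
    if s<l1: return -.085,-.1015+s,np.pi/2
    if s<l1+A: a=(s-l1)/.1; return .015-.1*np.cos(a),.010+.1*np.sin(a),np.pi/2-a
    return .015+s-l1-A,.110,0.
def tool(s,off,z=.046):
    x,y,h=post(s); return trk(x-off*np.cos(h),y-off*np.sin(h),z),down(h+TW)
E
python3 - <<'E'
from geo import *
from station import bot
print(RO,RE)
for flip in(0,np.pi):
  for n,(p,o) in [(f"s{s}",tool(s,.019)) for s in(-.02,0,.11,.19,.268,.278)]+[("pick",(trk(.077,.11,.025),down(TW))),("place",(rk(.035,0,.012-.017),RE)),("above",(rk(.045,0,.06),RE))]:
    R=Ro.from_euler("xyz",o)*Ro.from_euler("z",flip)
    q=bot.inverse_kinematics(p,R.as_euler("xyz")); print(flip>0,n,p.round(3),None if q is None else np.round(q,2))
E
```

```text
[0.54695688 0.32424981 0.0499579 ] [ 3.14159265 -0.43633231 -0.266     ]
False s-0.02 [ 0.464 -0.151  0.046] [ 0.39  0.79 -0.28  2.09  0.62  0.34 -0.37]
False s0 [ 0.464 -0.131  0.046] [ 0.34  0.78 -0.26  2.11  0.61  0.32 -0.4 ]
False s0.11 [ 0.461 -0.021  0.046] [ 0.05  0.77 -0.17  2.17  0.51  0.24 -0.54]
False s0.19 [0.475 0.057 0.046] [-0.2   0.77 -0.02  2.13  0.07  0.24 -1.05]
False s0.268 [0.538 0.102 0.046] [-0.33  0.82  0.1   1.93 -0.2   0.4  -1.62]
False s0.278 [0.548 0.102 0.046] [-0.33  0.83  0.11  1.9  -0.19  0.42 -1.63]
False pick [0.62  0.104 0.025] [-0.3   0.93  0.12  1.68 -0.18  0.55 -1.62]
False place [0.58  0.315 0.06 ] [-1.14  0.99  0.68  1.92 -0.99  0.21 -1.67]
False above [0.562 0.32  0.123] [-1.17  0.86  0.65  1.92 -0.43  0.26 -2.2 ]
True s-0.02 [ 0.464 -0.151  0.046] [ 0.07  0.8   0.24  2.11 -0.61  0.3  -2.28]
True s0 [ 0.464 -0.131  0.046] [ 0.04  0.8   0.24  2.12 -0.63  0.29 -2.3 ]
True s0.11 [ 0.461 -0.021  0.046] [-0.21  0.79  0.25  2.18 -0.77  0.25 -2.39]
True s0.19 [0.475 0.057 0.046] [ 0.45  1.11 -1.26  2.09  1.29  1.09  0.88]
True s0.268 [0.538 0.102 0.046] [ 0.08  0.88 -0.6   1.9   0.84  0.63  0.54]
True s0.278 [0.548 0.102 0.046] [ 0.09  0.89 -0.62  1.87  0.84  0.66  0.54]
True pick [0.62  0.104 0.025] [ 0.14  1.02 -0.74  1.66  0.89  0.83  0.61]
True place [0.58  0.315 0.06 ] [-1.11  0.96  0.6   1.92 -0.72  0.16  1.21]
True above [0.562 0.32  0.123] [-1.15  0.84  0.62  1.92 -0.31  0.25  0.83]
```

```bash
cat > s1.py <<'E'
from geo import *
from station import bot,eyes
bot.grip(0.0)
p,o=tool(-.022,.019,.16); bot.reach(p,o)
p,o=tool(-.022,.019); bot.line_to(p,o,max_speed=.12)
print(bot.get_t()); f0=bot.get_force()
for s in list(np.arange(0,.1116,.0558))+list(np.linspace(.1115,.1115+.1571,11)):
    p,o=tool(s,.019); bot.line_to(p,o,max_speed=.07,guard=30) and print("guard",s)
    print(round(s,3),(bot.get_force()-f0).round(1),(bot.get_tool_pos()-p).round(4)*1e3)
print(bot.get_t())
for n in("top","side"): cv2.imwrite(f"pics/{n}1.png",eyes.capture(n)["pixels"][100:240,170:400,::-1].repeat(3,0).repeat(3,1))
E
python3 s1.py
```

```text
3.9583
0.0 [-1.7 -0.1  1.2] [0.2 0.2 0.2]
0.056 [-0.2  0.5  0.3] [-0.1 -0.2 -0.1]
0.112 [ 0.2 -0.6  0.2] [ 0.4  0.1 -0. ]
0.127 [ 0.3 -0.2  0.2] [ 0.3 -0.  -0. ]
0.143 [-0.5  0.2 -0.3] [ 0.2 -0.3 -0. ]
0.159 [0.5 0.2 0.4] [ 0.1 -0.4 -0. ]
0.174 [ 0.1 -0.2  0.8] [ 0.1 -0.4 -0. ]
0.19 [-0.5 -0.1 -0.1] [ 0.  -0.4 -0. ]
0.206 [-0.4  0.1 -0.1] [-0.1 -0.5 -0. ]
0.221 [-1.  -0.7  0.5] [-0.2 -0.5 -0. ]
0.237 [-0.9  0.8  0.6] [-0.3 -0.4 -0.1]
0.253 [-0.7  0.1  0.3] [-0.4 -0.3 -0.1]
0.269 [-0.8  0.4  0.1] [-0.5 -0.2 -0.1]
10.0667
```

View pics/top1.png

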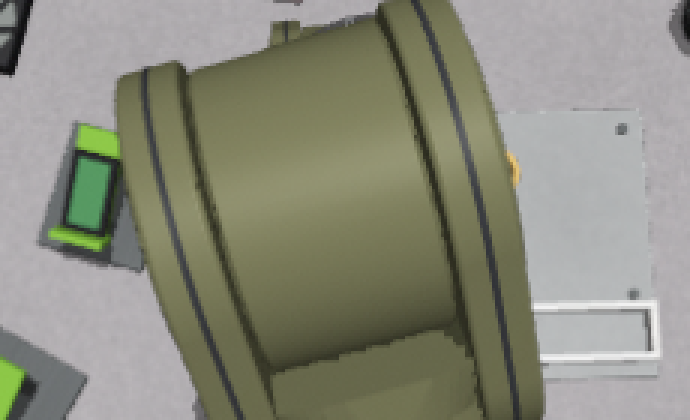

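The first leg is empty: the carrier has moved on, and the arm hides the rest. Next I push home under guard, then back off to look.

```bash
cat > s2.py <<'E'
from geo import *
from station import bot,eyes
p,o=tool(.1115+.1571+.022,.019)
print("stop felt",bot.line_to(p,o,max_speed=.03,guard=10), bot.get_tool_pos(), "nominal home", tool(.2786,.019)[0], bot.get_force())
bot.hold(.2)
q=bot.get_tool_pos(); bot.line_to(q+[-.05,0,.0],max_speed=.1); 
bot.line_to(q+[-.10,-.0,.15],max_speed=.25)
bot.reach(np.array([.45,-.25,.25]),down(TW))
d={n:eyes.capture(n) for n in("top","side")}; pickle.dump(d,open("c1.pkl","wb"))
T,S=d["top"],d["side"]; print(bot.get_t())
r=cv2.resize(T["pixels"][125:215,255:345],(400,400),interpolation=2); l=cv2.resize(S["pixels"][150:240,195:285],(400,400),interpolation=2)
cv2.imwrite("pics/home.png",np.hstack([r,l])[:,:,::-1])
t=blobs(T,(8,100,60),(22,220,220),(265,120,300,200))[:2]; s=blobs(S,(8,100,60),(22,220,220),(195,180,260,230))[:2]
for b in t: print("T",b[:3]); 
for b in s: print("S",b[:3])
A=tri(T,t[0][1],S,s[0][1]); print(A,"home nominal",trk(.077,.11,.042),"topcast",plane(T,[t[0][1]],.046),"sidecast",plane(S,[s[0][1]],.046))
E
python3 s2.py
```

```text
stop felt True [0.54885759 0.10189535 0.04555902] nominal home [0.54885895 0.10205671 0.046     ] [-2.42675085 -1.13744756  5.28254327]
13.7417
T (357, array([280.9, 150.7]), array([273, 140,  17,  22], dtype=int32))
T (36, array([281.6, 167.6]), array([279, 163,   6,  10], dtype=int32))
S (246, array([225.1, 204.3]), array([213, 198,  25,  14], dtype=int32))
S (41, array([241.4, 203.6]), array([239, 199,   5,  11], dtype=int32))
(array([0.61850515, 0.10620556, 0.04261325]), np.float64(0.00047695140479002917)) home nominal [0.61981608 0.10384379 0.042     ] topcast [[0.61772346 0.10627484 0.046     ]] sidecast [[0.61676475 0.10917472 0.046     ]]
```

View pics/home.png

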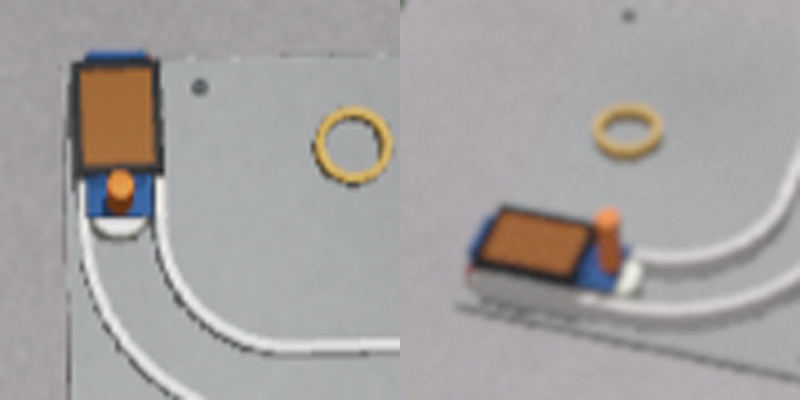

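Carrier at the red stop: blue deck overlaps the stop (upper left, ~(118,55)), filter flat at (117,118), post at (120,185), rollers in channel. Now above the filter, checking IK for the rack.

```bash
cat > s3.py <<'E'
from geo import *
from station import bot,eyes
bot.grip(.085)
bot.reach(trk(.0765,.111,.13),down(TW))
print(bot.get_t(),bot.get_joint_pos().round(2))
for flip in(0,np.pi):
  for n,(p,o) in dict(pick=(trk(.0765,.111,.025),down(TW)),lift=(trk(.0765,.111,.16),down(TW)),above=(rk(.045,0,.07),RE),near=(rk(.041,0,-.003),RE),place=(rk(.035,0,-.005),RE)).items():
    R=Ro.from_euler("xyz",o)*Ro.from_euler("z",flip)
    q=bot.inverse_kinematics(p,R.as_euler("xyz")); print(flip>0,n,None if q is None else np.round(q,2))
E
python3 s3.py
```

```text
16.0417 [-0.31  0.77  0.13  1.63 -0.13  0.75 -1.67]
False pick [-0.29  0.92  0.1   1.68 -0.15  0.54 -1.65]
False lift [-0.32  0.74  0.14  1.6  -0.13  0.81 -1.67]
False above [-1.17  0.83  0.63  1.92 -0.31  0.27 -2.31]
False near [-1.07  0.94  0.53  1.91 -0.34  0.15 -2.29]
False place [-1.07  0.94  0.53  1.91 -0.34  0.14 -2.29]
True pick [ 0.33  1.25 -1.26  1.65  1.25  1.25  0.38]
True lift [ 0.33  1.02 -1.26  1.57  1.    1.31  0.53]
True above [-0.73  0.73 -0.13  1.9   1.05  0.55 -0.44]
True near [-0.77  0.86 -0.    1.89  1.18  0.41 -0.57]
True place [-0.78  0.86  0.02  1.9   1.19  0.39 -0.6 ]
```

```bash
cat > s4.py <<'E'
from geo import *
from station import bot,eyes
print("guard",bot.line_to(trk(.0765,.111,.025),max_speed=.08,guard=8))
bot.grip(.04,f_grip=30); print("w",bot.get_width(),bot.get_grip_force(),bot.get_force(),bot.get_tool_pos())
bot.line_to(trk(.0765,.111,.035),max_speed=.03)
bot.line_to(trk(.0765,.111,.15),max_speed=.12)
print("w",bot.get_width(),bot.get_grip_force(),bot.get_t())
bot.reach(rk(.047,0,.09),RE)
print(bot.get_t(),bot.get_tool_pos()-rk(.047,0,.09))
d={n:eyes.capture(n) for n in("top","side")}; pickle.dump(d,open("c2.pkl","wb"))
a=cv2.resize(d["top"]["pixels"][120:220,180:320],(560,400),interpolation=2)[:, :400];b=cv2.resize(d["side"]["pixels"][170:290,170:290],(400,400),interpolation=2)
cv2.imwrite("pics/held.png",np.hstack([a,b])[:,:,::-1])
E
python3 s4.py
```

```text
guard False
w 0.040075945659471056 0.0 [ 0.28018551 -0.41984485 -0.73586686] [0.61929457 0.10484209 0.02503837]
w 0.04001542830455118 0.0 19.6
20.6 [ 8.61361089e-04 -1.47073007e-03  9.27087208e-05]
```

View pics/held.png

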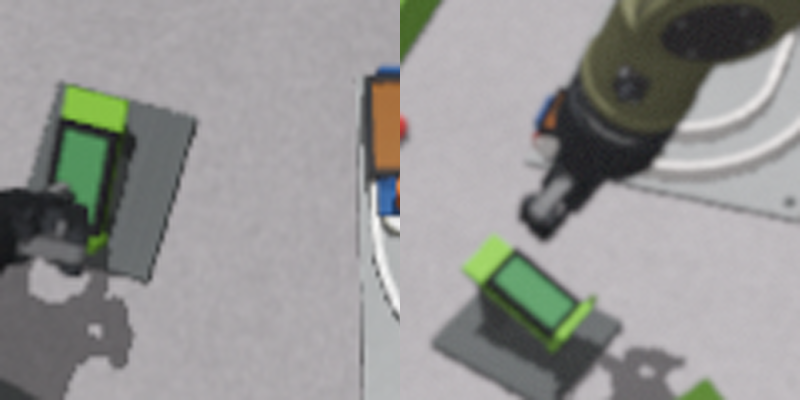

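The fingers closed to 40 mm without touching, and the filter is still on the carrier (right edge of left panel). I'll check whether it moved, and the finger geometry.

```bash
cat > s5.py <<'E'
from geo import *
from station import bot,eyes
print(bot.get_width(), bot.grip_point_offset)
bot.grip(.085); print("open w",bot.get_width())
bot.reach(trk(-.02,.02,.16),down(TW+np.pi/2-.0))
E
cat > look.py <<'E'
from geo import *
def amber(d,show=True):
    T,S=d["top"],d["side"]
    t=blobs(T,(8,100,60),(22,220,220),(265,120,305,200))[:1]; s=blobs(S,(8,100,60),(22,220,220),(195,180,260,230))[:1]
    for n,b in(("T",t),("S",s)):
        for x in b: print(n,x[0],x[1],x[2],cv2.minAreaRect(np.argwhere(x[3])[:,::-1].astype(np.float32)))
for f in("c1.pkl","c2.pkl"): print(f); amber(pickle.load(open(f,"rb")))
E
python3 look.py; python3 -c "
from station import bot
print(bot.get_width(),bot.grip_point_offset,bot.get_tool_pos(),bot.get_orientation(),bot.get_t())"
```

```text
c1.pkl
T 357 [280.9 150.7] [273 140  17  22] ((281.0, 150.5), (21.0, 16.0), 90.0)
S 246 [225.1 204.3] [213 198  25  14] ((225.03848266601562, 204.3076934814453), (22.553354263305664, 11.96308422088623), 11.309932708740234)
c2.pkl
T 356 [280.9 150.7] [273 140  17  22] ((281.0, 150.5), (21.0, 16.0), 90.0)
S 16 [214.8 205.9] [213 203   4   6] ((214.96151733398438, 205.8076629638672), (3.0508511066436768, 4.714951992034912), 33.6900634765625)
0.04031773145997537 0.0187 [0.55305796 0.32063475 0.15178067] [ 3.14130072 -0.43706614 -0.26967792] 20.7
```

Run:
```python
from geo import *
from station import bot
d=pickle.load(open("c2.pkl","rb"))
p=bot.get_tool_pos(); R=Ro.from_euler("xyz",bot.get_orientation()).as_matrix()
outs=[]
for n,(x0,y0,x1,y1) in dict(top=(165,145,265,245),side=(180,180,280,280)).items():
    c=d[n]; pts=[p]+[p+R@np.array(v) for v in((0,0,-.019),(0,.02,0),(0,-.02,0),(0,.02,-.019),(0,-.02,-.019))]
    uv=proj(c,pts); print(n,uv.round(1).tolist())
    im=cv2.resize(c["pixels"][y0:y1,x0:x1],(400,400),interpolation=2)
    for i,(u,v) in enumerate(uv): cv2.circle(im,(int((u-x0+.5)*4),int((v-y0+.5)*4)),3,[(255,0,0),(255,255,0),(0,255,255),(0,255,255),(255,0,255),(255,0,255)][i],-1)
    outs.append(im)
cv2.imwrite("pics/tcp.png",np.hstack(outs)[:,:,::-1])
```

```text
top [[190.4, 164.0], [187.8, 165.3], [198.5, 166.2], [182.4, 161.8], [196.0, 167.6], [179.6, 163.1]]
side [[213.6, 239.6], [215.5, 236.4], [218.6, 234.3], [208.5, 244.9], [220.6, 231.1], [210.4, 241.8]]
```

View pics/tcp.png

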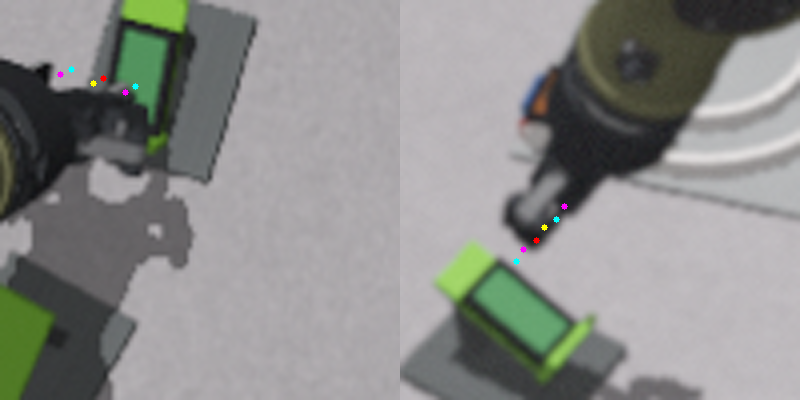

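```bash
cat > s6.py <<'E'
from geo import *
from station import bot,eyes
bot.grip(.085); print("w",bot.get_width())
bot.reach(np.array([.42,.17,.12]),down(np.pi/2)); bot.hold(.15)
p=bot.get_tool_pos(); R=Ro.from_euler("xyz",bot.get_orientation()).as_matrix(); print(p,R.round(2).tolist(),bot.get_joint_pos().round(2))
a=eyes.capture("side"); bot.grip(.04); print("w",bot.get_width()); b=eyes.capture("side"); print(bot.get_t())
o=[]
for c,w in((a,.085),(b,.04)):
    uv=proj(c,[p,p+R@[0,0,-.0187]]+[p+R@[0,s*w/2,z] for s in(1,-1) for z in(0,-.0187)])
    u0,v0=(uv[0]-50).astype(int); im=cv2.resize(c["pixels"][v0:v0+100,u0:u0+100],(400,400),interpolation=2)
    for i,(u,v) in enumerate(uv): cv2.circle(im,(int((u-u0+.5)*4),int((v-v0+.5)*4)),3,[(255,0,0),(255,255,0)][i%2],-1)
    o.append(im); print(uv.round(1).tolist())
cv2.imwrite("pics/fing.png",np.hstack(o)[:,:,::-1])
E
python3 s6.py
```

```text
w 0.08505034505502326
[0.41991903 0.17081248 0.11973772] [[-0.0, 1.0, -0.0], [1.0, 0.0, -0.0], [-0.0, -0.0, -1.0]] [-0.11  0.66 -0.6   2.13  0.72  0.56 -1.24]
w 0.039748036649507656
23.175
[[284.1, 217.0], [284.0, 212.1], [268.6, 213.5], [268.4, 208.6], [299.7, 220.5], [299.8, 215.6]]
[[284.1, 217.0], [284.0, 212.1], [276.8, 215.3], [276.7, 210.4], [291.4, 218.6], [291.4, 213.8]]
```

View pics/fing.png

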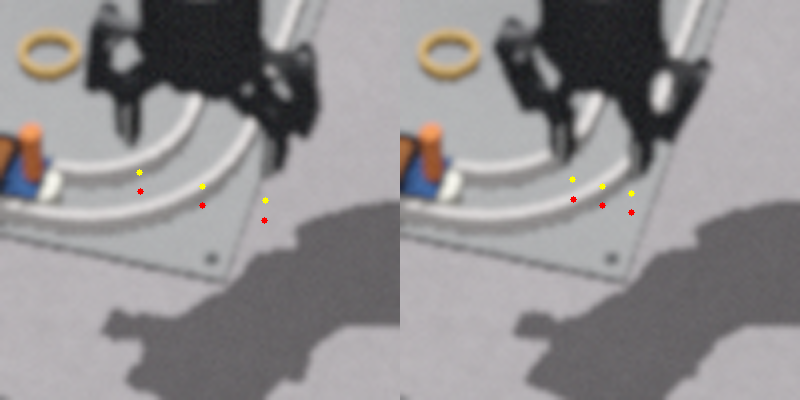

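The fingers line up laterally, but their tips stand about 32 mm short of the reported TCP along the tool axis. So at z = 0.025 they closed above the filter. I'll pick again that much lower, under guard, then measure the held filter itself.

```bash
cat > s7.py <<'E'
from geo import *
from station import bot,eyes
bot.grip(.085)
bot.reach(trk(.0765,.111,.09),down(TW))
print("guard",bot.line_to(trk(.0765,.111,-.007),max_speed=.06,guard=6),bot.get_tool_pos(),bot.get_force())
bot.grip(.045,f_grip=30); print("w",bot.get_width(),bot.get_grip_force(),bot.get_force(),bot.get_t())
if bot.get_width()>.05:
    p=bot.get_tool_pos(); bot.line_to(p+[0,0,.012],max_speed=.03); bot.line_to(p+[0,0,.13],max_speed=.12)
    print("w",bot.get_width(),bot.get_grip_force(),bot.get_t())
    for h in(.06,.02,-.03,-.037,-.045): q=bot.inverse_kinematics(rk(.045,0,h),RE); print(h,None if q is None else q.round(2))
E
python3 s7.py
```

```text
guard False [ 0.61958746  0.10492282 -0.00663457] [-0.09525235  0.39606102  0.21188974]
w 0.05311942118774302 31.902818083763123 [-0.37239811 -0.51758822  3.17411325] 26.7167
w 0.053063618377243424 31.589555740356445 28.4167
0.06 [-1.17  0.86  0.65  1.92 -0.43  0.26 -2.2 ]
0.02 [-1.13  0.93  0.65  1.91 -0.66  0.22 -1.97]
-0.03 [-1.09  1.02  0.64  1.89 -1.    0.19 -1.65]
-0.037 [-0.39  0.98 -0.62  1.84  1.51  0.86  2.42]
-0.045 [-0.99  0.99  0.45  1.87  0.03  0.1  -2.64]
```

```bash
cat > s8.py <<'E'
from geo import *
from station import bot,eyes
qB=np.array(bot.inverse_kinematics(rk(.045,0,-.037),RE)); print(qB.round(2))
assert qB[6]>1
q=qB.copy(); q[1]-=.18; bot.move_joints(q); print(bot.get_t(),bot.get_tool_pos(),bot.get_width())
H=rk(.050,0,.005)
for P in (H,rk(.045,0,-.03),rk(.035,0,-.037),rk(.028,0,-.040)): k=bot.inverse_kinematics(P,RE); print(None if k is None else k.round(2))
E
python3 s8.py
```

```text
[-0.39  0.98 -0.62  1.84  1.51  0.86  2.42]
32.0917 [0.64301136 0.32622854 0.16108109] 0.053222140512058765
[-0.4   0.91 -0.62  1.86  1.42  0.86  2.48]
[-0.4   0.97 -0.6   1.85  1.49  0.85  2.43]
[-0.41  0.98 -0.6   1.86  1.52  0.85  2.39]
[-0.42  0.99 -0.6   1.87  1.53  0.85  2.36]
```

```bash
cat > s9.py <<'E'
from geo import *
from station import bot,eyes
bot.reach(rk(.050,0,.005),RE); bot.hold(.1)
print(bot.get_t(),(RR.T@(bot.get_tool_pos()-RO)).round(4),(np.array(bot.get_orientation())-RE).round(4))
d={n:eyes.capture(n) for n in("top","side")}; pickle.dump(d,open("c3.pkl","wb"))
o=[]
for n,roi in dict(top=(150,110,250,210),side=(170,190,270,290)).items():
    x0,y0,x1,y1=roi
    for b in blobs(d[n],(8,100,50),(22,230,230),roi)[:3]: print(n,b[0],b[1],b[2])
    im=cv2.resize(d[n]["pixels"][y0:y1,x0:x1],(400,400),interpolation=2)
    for s in(-.035,.035):
      for t in(-.027,.027):
        u,v=proj(d[n],rk(.050+s,t,.0536+.004))[0]; cv2.circle(im,(int((u-x0+.5)*4),int((v-y0+.5)*4)),2,(255,0,0),-1)
    o.append(im)
cv2.imwrite("pics/hover.png",np.hstack(o)[:,:,::-1])
E
python3 s9.py
```

```text
32.6583 [0.0518 0.0012 0.0061] [-6.2801e+00 -2.8000e-03 -1.5000e-03]
side 164 [215.3 250.5] [207 242  18  17]
side 25 [199.4 240.4] [196 237   7   7]
```

View pics/hover.png

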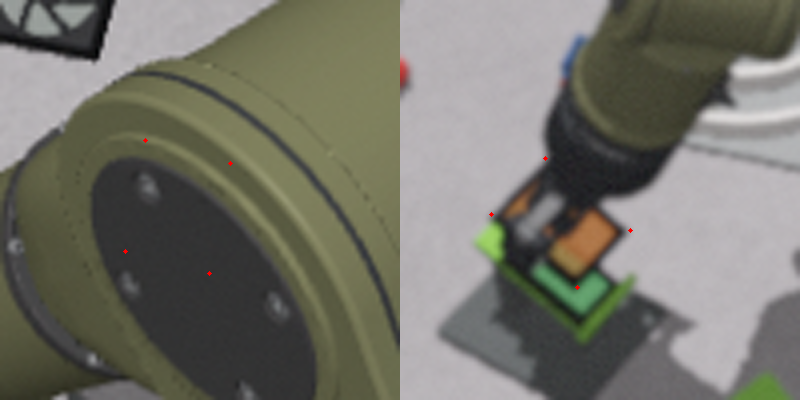

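The held filter's corners match the prediction in the side view to about 2 px (right 622,232 against 630,230; low 577,280 against 577,287). So the offset along the tool axis is right. Laying it down with guards.

```bash
cat > s10.py <<'E'
from geo import *
from station import bot,eyes
Y=-.0008
loc=lambda:(RR.T@(bot.get_tool_pos()-RO)).round(4)
f=lambda:(RR.T@bot.get_force()).round(1)
bot.line_to(rk(.042,Y,-.028),RE,max_speed=.08); bot.hold(.2); print(loc(),f())
print("down",bot.line_to(rk(.042,Y,-.042),RE,max_speed=.012,guard=3),loc(),f(),bot.get_t())
z=loc()[2]
bot.line_to(rk(.042,Y,z+.0015),RE,max_speed=.02); print(loc(),f())
print("slide",bot.line_to(rk(.025,Y,z+.0015),RE,max_speed=.012,guard=3.5),loc(),f(),bot.get_t(),bot.get_width())
E
python3 s10.py
```

```text
[ 0.0422 -0.0003 -0.0275] [-0.7 -0.3 -0.6]
down True [ 0.042  -0.0009 -0.0359] [ 0.8 -0.   5.1] 34.25
[ 0.0417 -0.001  -0.0346] [-0.6  0.5 -0.1]
slide True [ 0.0361 -0.0011 -0.0348] [ 2.2  0.6 -0.7] 35.2583 0.053356816452471006
```

```bash
cat > s11.py <<'E'
from geo import *
from station import bot,eyes
loc=lambda:(RR.T@(bot.get_tool_pos()-RO)).round(4)
f=lambda:(RR.T@bot.get_force()).round(1)
x,y,z=loc()
print("down",bot.line_to(rk(x-.0003,-.0008,-.040),RE,max_speed=.01,guard=3.5),loc(),f(),bot.get_t())
bot.grip(.068); bot.hold(.2); print("w",bot.get_width(),f())
p=bot.get_tool_pos(); n=RR[:,2]
bot.line_to(p+n*.07,max_speed=.08); bot.line_to(p+n*.12+[0,0,.06],max_speed=.2)
bot.reach(np.array([.45,-.15,.30]),down(TW)); print(bot.get_t())
d={k:eyes.capture(k) for k in("top","side")}; pickle.dump(d,open("c4.pkl","wb"))
T,S=d["top"],d["side"]
px={}
for k,roi in dict(top=(180,135,230,190),side=(180,225,240,290)).items():
    b=blobs(d[k],(8,100,50),(22,230,230),roi)[0]; px[k]=b
    print(k,b[0],b[1])
A=tri(T,px["top"][1],S,px["side"][1]); print("amber in rack",(RR.T@(A[0]-RO)).round(4),A[1])
from m2 import onplane
for k in px:
    q=(onplane(d[k],np.argwhere(px[k][3])[:,::-1],rk(.035,0,.016),RR[:,2])-RO)@RR
    w,v=np.linalg.eigh(np.cov(q[:,:2].T)); print(k,q.mean(0).round(4),"yaw err",np.arctan(v[1,1]/v[0,1]).round(3),np.sqrt(12*w).round(4))
for c in("T",):
    for nm,lo,hi,roi in(("ring",(8,100,60),(25,220,255),(320,140,350,175)),("post",(5,150,100),(16,255,255),(270,155,300,185))):
        print(nm,[(b[0],b[1].tolist()) for b in blobs(T,lo,hi,roi)[:1]])
a=cv2.resize(T["pixels"][125:225,180:300],(480,400),interpolation=2);b=cv2.resize(S["pixels"][180:280,180:260],(320,400),interpolation=2)
cv2.imwrite("pics/final.png",np.hstack([a,b])[:,:,::-1])
E
python3 s11.py
```

```text
down True [ 0.0361 -0.0014 -0.0359] [ 0.5 -0.4  4.5] 35.525
w 0.06803308302835034 [-0.4 -0.6 -0.5]
40.35
top 281 [198.9 161.4]
side 375 [211.  255.4]
amber in rack [ 0.0384 -0.0012  0.0117] 0.008789780835724745
top [ 0.0434 -0.0009  0.016 ] yaw err -0.756 [0.0384 0.0512]
side [ 0.034  -0.0011  0.016 ] yaw err -0.017 [0.0444 0.0607]
ring [(28, [331.9, 151.6])]
post [(24, [281.4, 168.9])]
```

View pics/final.png

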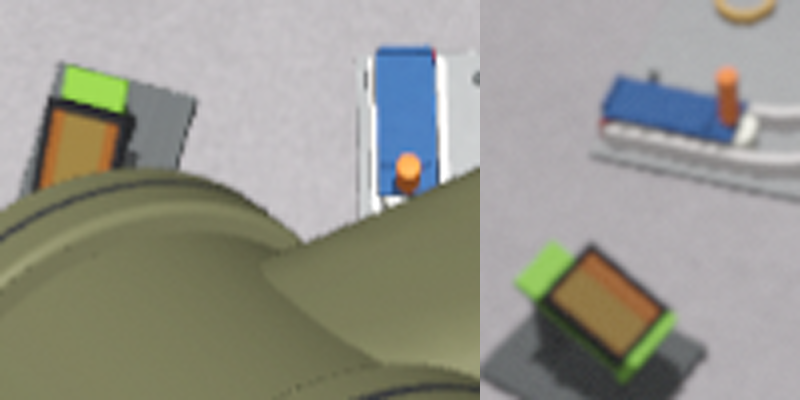

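Run:
```python
from geo import *
from station import bot
for f in("c1.pkl","c4.pkl"):
    d=pickle.load(open(f,"rb"))
    for k,roi in dict(top=(272,155,295,185),side=(236,195,250,215)).items():
        b=blobs(d[k],(8,100,60),(22,255,255),roi)[0]; print(f,k,b[0],b[1],b[2])
    b=blobs(d["side"],(8,100,60),(25,255,255),(225,165,270,195),4)
    print("ring side",[(x[0],x[1].tolist()) for x in b[:2]])
d=pickle.load(open("c4.pkl","rb"))
b=blobs(d["top"],(100,100,40),(125,255,255),(265,125,300,185))[0]; print(b[0],b[1],b[2], "deck front expect px row",proj(d["top"],[trk(.118,.11,.038),trk(.115,.11,.038),trk(.025,.11,.083)]).round(1).tolist())
print(bot.get_force(),bot.get_t())
```

```text
c1.pkl top 116 [281.2 157.9] [273 155  17   7]
c1.pkl side 50 [241.4 202.6] [239 197   5  13]
ring side [(23, [246.0, 175.8]), (20, [245.6, 183.2])]
c4.pkl top 43 [281.7 167.7] [279 164   6   9]
c4.pkl side 47 [241.6 202.9] [239 197   5  14]
ring side [(23, [246.0, 175.8]), (20, [245.9, 183.1])]
456 [281.1 152.7] [274 137  15  37] deck front expect px row [[281.4, 136.1], [281.4, 137.1], [282.5, 165.5]]
[-0.78561451 -0.49039964  0.58779696] 40.45
```

```bash
python3 -c "
from station import bot
print(bot.hand_in())"
```

```text
the job is handed in; nothing more can be done
None
```

I handed the job in after about 40 s: the carrier is home against the red stop, and the amber filter lies flat on the green one against the backstop. The first grasp missed (the fingertips sat about 32 mm short of the reported TCP), so I picked again lower; the ring stayed put in the images, and I did not re-check the tray.

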